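Pin an angle cleat to the plate in the welding jig

ROBOT

A 7-joint arm with a two-finger parallel gripper is mounted at the origin on the work surface. World frame = base frame: x ahead of the robot, y to its left, z up, the work surface at z = 0. Lengths are in m, angles in rad, forces in N, time in s.
With the tool pointing down it reaches from about 0.425 to 0.925 m from the base axis. Payload 6.8 kg.
Tool frame: the origin (TCP) lies at the very end of the fingers, on their centre line; the grasp point (between the pads) lies 19 mm behind it; z points along the fingers, y is the line along which they close (so a half turn about z gives the same grasp; the last joint's range is limited). The gripper opens to 85 mm and grips with 20 to 120 N. Pads are 22 mm wide; open, the fingers measure 114 mm over their backs; the gripper's body (76 mm by 85 mm) begins 54 mm behind the grasp point. The pads swing forward as they close: fully open they stand 13 mm farther back than shut.
Start: joints at [-1.385, 0.477, 0.022, 1.555, -0.011, 1.109, -0.083], TCP at [0.195, 0.646, 0.193] pointing down, gripper open.
Joint ranges: [-2.96, 2.96], [-0.34, 2.1], [-1.41, 1.46], [0.24, 2.44], [-1.37, 4.51], [0.17, 1.92], [-2.96, 2.96]. Speed limits (rad/s): [2.39, 2.39, 3.14, 3.14, 3.14, 3.14, 3.14].

INTERFACE

Orientations are given as a unit quaternion [w, x, y, z].
In Python, from station import bot gives the robot as it stands. The module is installed in compiled form; this text tells all that it offers.
- The arm moves only by the shell command python3 -m jog 'ROWS' [OPENING] [FORCE]. ROWS is JSON, a list of rows, each a list of 4 numbers: the shift along the tool's x, y, z in cm, then the turn about the tool's z in rad. In form: [[x, y, z, spin], ...]. A call has 1 to 20 rows; each row is the pose to reach, as a shift and turn from the pose commanded when the call began, along the tool's axes at that moment; what a row does not reach only later rows make up. A row lasts 1/12 s, in which the tool goes at most 41.7 mm and 7.16 degrees, less where a joint would pass 70% of its speed; a pose out of reach is approached as far as the arm can. A call with a gripper value outside its range is refused whole. OPENING is the closure, from -1 (fully open) to 1 (shut), set as the call begins (- or left out, the last holds). The fingers move at their own pace and stop on an object; FORCE is the grip in N (left out, the last holds). Time passes only in rows, so rows that repeat a pose let the fingers close. It gives the time, the measured TCP pose, the force, the opening and the grip force at its end, in the units of the state.
- bot.get_obs(): the state, without advancing time (a new reading comes with each control period).
- bot.read_camera(name): name is "scene" or "top" or "wrist"; returns a dict with "pixels" (384x512x3 uint8, red, green, blue), "depth" (384x512 float32, m along the optical axis (not along the pixel's ray), 0 where there is no reading), "fovy" (degrees; the focal length in pixels is half the picture's height over the tangent of half this angle, whatever the lens; pixels are square), "cx", "cy" (the principal point, pixels), "distortion" ([k1, k2, p1, p2, k3] as OpenCV has them; the pictures are not rectified), "pose" (4x4, takes a point from camera to world coordinates). Camera axes: x right, y down, z forward; pixel columns grow to the right and rows downward; lengths in m; the calibration is good to about 2 mm. A picture is of the moment at which its call begins.
- bot.hand_in(): hands the job in; it is judged then, once.
The state is a dict: "t": time; "q": joint angles; "joint_vel": joint speeds; "joint_torque": joint torques, N m; "eef_pos": TCP position; "tool_rot": TCP orientation; "contact_force": force on the tool from outside, world axes, zero at the start; "torque": the same for the moment, N m; "gripper_width": opening from 0.0 (shut) to 1.0 (fully open); "grasp_force": force on a finger pad.
Only numpy, scipy, OpenCV 4.12 (cv2) and the standard library are available. Lean on these libraries where they do the work, as an engineer would, in place of code of your own. Each camera call takes 0.05 s, during which the arm holds its last target. There are 200 camera calls.

TASK

Lay the loose angle cleat flat on the plate that is clamped in the welding jig, roughly square with the jig and with its hole roughly over the plate's hole, and let go. Then take the drift pin (square grip, round collar) out of the wooden rack and push it down through the cleat's hole and the hidden hole of the plate below until its collar sits fully home on the cleat, then let go. The plate was clamped by eye, so feel for its hole with a light hand: never lean on the pin with more than 4 kg (40 N), and leave the bolt, the punch and the other loose things where they are.

Things in the scene. Friction and masses are not known exactly. Their poses are not given: they have to be found in the camera images.
- jig: Fixed steel welding jig: base block 110 (x) x 210 (y) x 20 mm high, origin at the centre of its underside, z up, y along its length. A steel plate 78 x 178 mm, 10 mm thick, is clamped on it; under the plate the base is open (slot 22 x 50 mm about the centre) so the pin can pass. Straps hold the plate's ends at y = +/-92 mm (22 mm wide, bolt heads to z = 41 mm).
- plate_centre (a point): Point over the jig's centre at the height of the clamped plate's top face (30 mm over the jig's underside). The plate's one hole (round, through, 13.5 mm, sharp-edged) lies on the jig's y axis through this point, x = 0, at an UNKNOWN y between -15 and +15 mm that is not measured. The plate does not yield to a push.
- cleat: Loose steel angle cleat, about 0.45 kg, on its flat leg. Origin on its hole's axis at the underside, z up. Flat leg 8 mm thick, x = -43 to +27, y = -35 to +35 mm; round through hole 13.5 mm, 1 mm chamfer, at the origin. Upright leg 8 mm thick at x = -43 to -35 mm, full width in y, top at z = 50 mm: grip it from above across x, at (-39, 0, 35) mm.
- cleat_hole (a point): Centre of the upper mouth of the cleat's hole, 8 mm above the cleat's underside. Once laid on the plate the cleat is loose: a pin in its hole drags it along easily, with 0.75 mm of play all round.
- pin: Loose steel drift pin, about 0.15 kg, upright in a hole of the rack. Origin on its axis under its collar, z up. Below: round shank 12 mm, 30 mm long, the last 2 mm tapering to a 10 mm flat end. Collar disc 26 mm across, z = 0 to 6 mm. Above: square grip 16 x 16 mm, sides along its x and y, z = 6 to 56 mm; grip it from above at z = 32 mm or higher.
- pin_tip (a point): Centre of the pin's lower end, on its axis, 30 mm below the collar's underside.
- rack: Fixed wooden rack 44 (x) x 160 (y) x 40 mm high, origin at the centre of its underside; three vertical 16 mm through holes at y = -55, 0 and +55 mm. The pin, the bolt and the punch stand in them in any order, collars or heads resting on the top.
- bolt: Hexagon bolt in the rack, head 22 mm across and only 10 mm tall above the rack; leave alone. Origin on its axis under the head.
- punch: Punch in the rack, with a round body 22 mm across and a mushroom head to 42 mm above the rack, no collar; leave alone. Origin on its axis at the rack's top.
- wrench: Loose wrench lying beyond the jig, leave alone.
- brush: Loose brush lying near the robot's base, leave alone.
- nut_ring: Loose steel ring 44 mm across, 14 mm high, leave alone.
- offcut: Loose rusty flat bar offcut 50 x 110 x 10 mm, leave alone.
Things that resemble listed ones, but are neither listed nor needed, are in the scene too. Leave any pink or yellow look-alike of the pin alone.

How it is judged:
On the way, in this order (a step that is already met when the one before it is completed fails the run):
1. the cleat lies flat on the clamped plate, its hole within 25 mm of the jig's centre, and is let go (z of cleat in the frame of jig between 0.027 and 0.033 m and horizontal distance between cleat and jig below 0.025 m and angle between cleat's own z axis and vertical below 0.06 rad and contact force between cleat and the fingers below 0.5 N), for 0.1 s.
2. the pin's tip has entered the clamped plate's hole (z of pin_tip in the frame of jig below 0.025 m and horizontal distance between pin_tip and cleat_hole below 0.006 m), for 0.05 s.
At the end, for the whole second after the job is handed in: The pin stands upright (within 7 degrees) through the cleat and the clamped plate, collar home on the cleat to 2.5 mm; the cleat lies flat on the plate, square with the jig to 15 degrees; pin and cleat are at rest and let go (z of pin_tip in the frame of jig between 0.004 and 0.0105 m and x of pin_tip in the frame of jig between -0.006 and 0.006 m and y of pin_tip in the frame of jig between -0.021 and 0.021 m and horizontal distance between pin_tip and cleat_hole below 0.006 m and angle between pin's own z axis and vertical below 0.12 rad and angle between cleat's own z axis and vertical below 0.06 rad and z of cleat in the frame of jig between 0.027 and 0.033 m and angle between the x axis of cleat and the x axis of jig, either way round below 0.26 rad and linear speed of each of pin, cleat below 0.02 m/s); the robot touches nothing.
It fails at once if the pin is pressed on the jig or its plate with more than 40 N (contact force between pin and jig above 40 N).
It fails at once if the pin is pressed on the cleat with more than 40 N (contact force between pin and cleat above 40 N).
It fails at once if the bolt or the punch is moved more than 25 mm (distance of any of bolt, punch from where it was at the start of the episode above 0.025 m).
It fails at once if another loose thing is moved more than 30 mm (distance of any of wrench, brush, nut_ring, offcut from where it was at the start of the episode above 0.03 m).
It also fails if it takes over 72 s, if anything falls off the work surface, if the arm or the gripper's body presses on something with over 40 N, if the wrist force passes 120 N, or if a joint passes its speed limit or range.

## Working session

There is one attempt and no reset: what is moved stays moved. The work goes in short steps, Python scripts to look and compute and a shell command to move; the robot and the scene stay as the last step left them, time stands still between calls to the robot, and variables do not carry over. Pictures are saved under pics/ and viewed, at most 10 in all, crops included, and the job is handed in when it is done.

```bash
mkdir -p pics
cat > h.py <<'E'
import numpy as np, cv2
from station import bot
def K(c):
    f=c["pixels"].shape[0]/2/np.tan(np.radians(c["fovy"])/2)
    return np.array([[f,0,c["cx"]],[0,f,c["cy"]],[0,0,1.]])
def ray(c,uv):
    p=cv2.undistortPoints(np.array(uv,float).reshape(-1,1,2),K(c),np.array(c["distortion"],float)).reshape(-1,2)
    d=np.c_[p,np.ones(len(p))]@np.array(c["pose"])[:3,:3].T
    return np.array(c["pose"])[:3,3],d
def onplane(c,uv,z):
    o,d=ray(c,uv); return o+d*((z-o[2])/d[:,2])[:,None]
def cloud(c):
    h,w=c["depth"].shape
    v,u=np.mgrid[:h,:w]
    p=cv2.undistortPoints(np.stack([u,v],-1).reshape(-1,1,2).astype(float),K(c),np.array(c["distortion"],float)).reshape(-1,2)
    P=np.c_[p,np.ones(len(p))]*c["depth"].reshape(-1,1)
    T=np.array(c["pose"]); return (P@T[:3,:3].T+T[:3,3]).reshape(h,w,3)
def save(c,n,box=None,s=1):
    im=c["pixels"][:,:,::-1]
    if box: im=im[box[1]:box[3],box[0]:box[2]]
    cv2.imwrite("pics/"+n,cv2.resize(im,None,fx=s,fy=s,interpolation=cv2.INTER_CUBIC))
E
python3 - <<'E'
from h import *
import pickle
o=bot.get_obs();print({k:np.round(v,3) for k,v in o.items()})
C={n:bot.read_camera(n) for n in("scene","top","wrist")}
pickle.dump(C,open("c0.pkl","wb"))
for n in C: print(n,C[n]["fovy"],C[n]["cx"],C[n]["cy"],np.round(C[n]["pose"],3).tolist())
save(C["top"],"top0.png",s=1.5);save(C["scene"],"scene0.png",s=1.5)
E
```

```text
{'t': np.float64(0.0), 'q': array([-1.385,  0.478,  0.022,  1.556, -0.012,  1.109, -0.083]), 'joint_vel': array([-0.002, -0.001, -0.002,  0.001,  0.001,  0.003,  0.001]), 'joint_torque': array([-1.0000e-03, -5.9646e+01,  1.6080e+00, -2.8117e+01,  1.2000e-02,
        1.0000e-02, -0.0000e+00]), 'eef_pos': array([0.195, 0.645, 0.192]), 'tool_rot': array([-0.   ,  0.146,  0.989, -0.001]), 'contact_force': array([ 0.254, -0.567, -0.702]), 'torque': array([-0.016, -0.036,  0.042]), 'grasp_force': np.float64(0.0), 'gripper_width': np.float64(1.003)}
scene 43.943588783689094 251.27932329622183 190.80906768551537 [[0.673, 0.405, -0.619, 1.215], [0.74, -0.351, 0.574, -0.658], [0.015, -0.844, -0.535, 0.646], [0.0, 0.0, 0.0, 1.0]]
top 54.20997980912179 259.9592853104112 195.13108544634437 [[-0.007, -0.99, 0.14, 0.396], [-1.0, 0.011, 0.025, -0.038], [-0.026, -0.14, -0.99, 1.111], [0.0, 0.0, 0.0, 1.0]]
wrist 68.17798422547986 259.31078397824086 187.483335759283 [[0.29, 0.905, 0.311, 0.115], [0.957, -0.274, -0.095, 0.67], [-0.001, 0.326, -0.945, 0.373], [0.0, 0.0, 0.0, 1.0]]
```

View pics/top0.png

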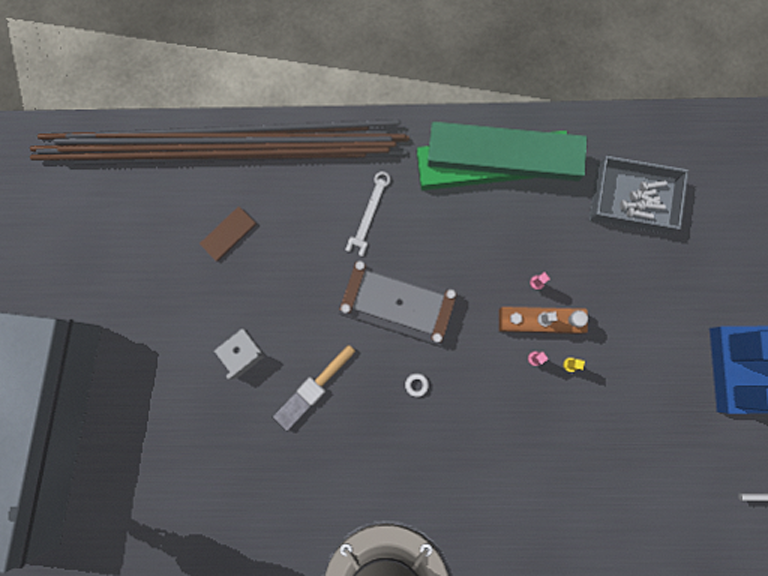

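View pics/scene0.png

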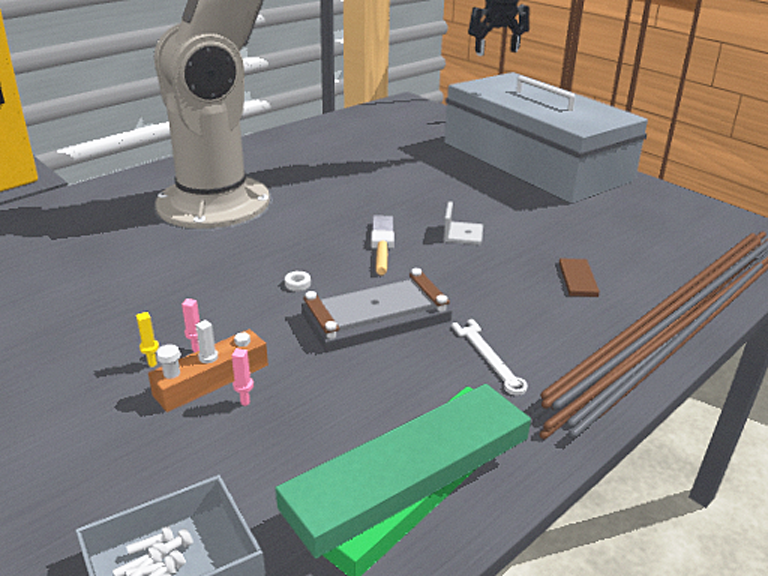

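Top view (1.5x): the jig is at (399,301) with its plate hole dark and visible, and the cleat at (237,352) with its upright on the lower-right edge. The rack is at (545,319), holding the bolt at (516,318), a grey square-grip item at (548,318) and the punch at (580,318). 

Candidates for the pin: grey in rack (548,318), pink (540,281), pink (537,358), yellow (574,365). I choose the grey one and will check it in a crop.

Run:
```python
from h import *
import pickle
C=pickle.load(open("c0.pkl","rb"))
c=C["top"]; s=C["scene"]
a=cv2.resize(c["pixels"][185:260,325:405],None,fx=5,fy=5,interpolation=cv2.INTER_CUBIC)
b=cv2.resize(s["pixels"][195:275,85:185],None,fx=3.75*1.25,fy=375/80,interpolation=cv2.INTER_CUBIC)
h=min(a.shape[0],b.shape[0])
cv2.imwrite("pics/pin.png",cv2.resize(np.hstack([a[:h],b[:h]]),None,fx=.85,fy=.85)[:,:,::-1])
X=cloud(c)
for n,(u,v) in dict(box=(15,250),box2=(30,300),table=(150,200),plate=(255,210),cleat=(150,240),rack=(353,213)).items(): print(n,X[v,u].round(3))
g=cv2.cvtColor(c["pixels"],cv2.COLOR_RGB2GRAY)
def blobs(box,z):
    u0,v0,u1,v1=box; sub=g[v0:v1,u0:u1]; big=cv2.resize(sub,None,fx=4,fy=4,interpolation=cv2.INTER_CUBIC)
    m=(big<95).astype(np.uint8)
    k,l,st,ce=cv2.connectedComponentsWithStats(m)
    for i in range(1,k):
        if 60<st[i,4]<1200:
            uv=(ce[i]+.5)/4-.5+[u0,v0]; print("hole",box,st[i],uv.round(2),onplane(c,[uv],z)[0].round(4))
blobs((255,190,278,212),.03); blobs((148,223,168,243),.008)
# cleat points by height
reg=X[210:260,135:185].reshape(-1,3); 
t=reg[(reg[:,2]>.035)&(reg[:,2]<.06)]; f=reg[(reg[:,2]>.004)&(reg[:,2]<.013)]
for n,p in(("upright",t),("flat",f)): 
    r=cv2.minAreaRect(p[:,:2].astype(np.float32)*1000); print(n,len(p),r,p.mean(0).round(4),cv2.boxPoints(r).round(1).tolist())
reg=X[165:235,215:315].reshape(-1,3); p=reg[(reg[:,2]>.024)&(reg[:,2]<.036)]
r=cv2.minAreaRect(p[:,:2].astype(np.float32)*1000);print("jig plate",r)
p=reg[(reg[:,2]>.012)&(reg[:,2]<.06)]
r=cv2.minAreaRect(p[:,:2].astype(np.float32)*1000);print("jig all",r,cv2.boxPoints(r).round(1).tolist())
reg=X[195:230,325:400].reshape(-1,3); p=reg[(reg[:,2]>.033)&(reg[:,2]<.046)]
r=cv2.minAreaRect(p[:,:2].astype(np.float32)*1000);print("rack",r)
p=reg[(reg[:,2]>.088)];print("pintop",len(p),p.mean(0),p[:,:2].min(0),p[:,:2].max(0))
```

```text
box [0.396 0.614 0.152]
box2 [0.266 0.592 0.109]
table [0.542 0.32  0.002]
plate [0.506 0.004 0.029]
cleat [0.422 0.314 0.007]
rack [ 0.493 -0.275  0.041]
hole (255, 190, 278, 212) [ 37  38  17  16 216] [265.88 201.05] [ 0.5313 -0.028   0.03  ]
hole (148, 223, 168, 243) [  0   0  27  22 344] [149.98 224.43] [0.4679 0.3156 0.008 ]
hole (148, 223, 168, 243) [70  0 10 13 78] [166.61 223.73] [0.4696 0.2662 0.008 ]
hole (148, 223, 168, 243) [ 31  34  15  16 181] [157.07 232.95] [0.4427 0.2937 0.008 ]
upright 95 ((410.95501708984375, 269.4717102050781), (8.391576766967773, 69.43708038330078), 38.141414642333984) [0.4107 0.269  0.0479] [[386.20001220703125, 294.20001220703125], [429.1000061035156, 239.60000610351562], [435.70001220703125, 244.8000030517578], [392.79998779296875, 299.3999938964844]]
flat 468 ((440.0919189453125, 288.3023376464844), (145.6924591064453, 147.2528839111328), 1.0112265348434448) [0.4404 0.2916 0.0076] [[366.0, 360.6000061035156], [368.6000061035156, 213.39999389648438], [514.2000122070312, 216.0], [511.6000061035156, 363.20001220703125]]
jig plate ((500.58978271484375, -15.666465759277344), (208.9944610595703, 168.39085388183594), 72.89749145507812)
jig all ((499.2618408203125, -13.545646667480469), (210.04934692382812, 178.06491088867188), 71.69684600830078) [[381.79998779296875, -85.30000305175781], [550.7999877929688, -141.1999969482422], [616.7999877929688, 58.20000076293945], [447.70001220703125, 114.0999984741211]]
rack ((493.58355712890625, -302.6907958984375), (162.0242462158203, 44.6387825012207), 87.99401092529297)
pintop 48 [ 0.47477684 -0.25346469  0.28483471] [ 0.39572759 -0.31235527] [ 0.50144966 -0.03805491]
```

View pics/pin.png

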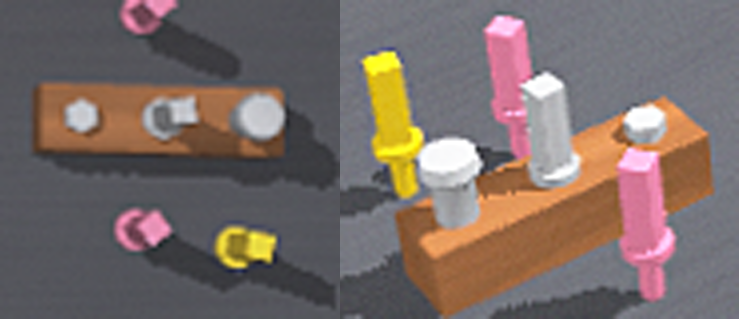

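The crop confirms the middle grey object: square grip, disc collar, seated in the rack. It's neither pink nor yellow. I'll lift first, then hover over the cleat's upright.

```bash
python3 -m jog '[[0,0,-5,0],[0,0,-5,0],[-31.5,-29.7,-5,0.61],[-31.5,-29.7,-5,0.61],[-31.5,-29.7,-5,0.61],[-31.5,-29.7,-5,0.61],[-31.5,-29.7,-5,0.61],[-31.5,-29.7,-5,0.61],[-31.5,-29.7,-5,0.61],[-31.5,-29.7,-5,0.61],[-31.5,-29.7,-5,0.61],[-31.5,-29.7,-5,0.61],[-31.5,-29.7,-5,0.61],[-31.5,-29.7,-2,0.61],[-31.5,-29.7,-2,0.61],[-31.5,-29.7,-2,0.61],[-31.5,-29.7,-2,0.61]]' -1 60
cat > w.py <<'E'
from h import *
import sys
c=bot.read_camera("wrist"); X=cloud(c)
save(c,sys.argv[1],s=1.5)
o=bot.get_obs(); q=o["tool_rot"]; a=np.degrees(np.arctan2(2*q[1]*q[2],2*q[1]**2-1))
print("tcp",o["eef_pos"].round(4),"tool x angle",a.round(2),"tool y angle",(a-90).round(2))
import pickle; pickle.dump(c,open("cw.pkl","wb"))
E
python3 - <<'E'
exec(open("w.py").read().replace("sys.argv[1]",'"w1.png"'))
b=X.reshape(-1,3)
t=b[(b[:,2]>.042)&(b[:,2]<.056)&(np.hypot(b[:,0]-.411,b[:,1]-.27)<.07)]
r=cv2.minAreaRect(t[:,:2].astype(np.float32)*1000);print("upright",len(t),r)
E
```

```text
t: 1.57
eef_pos: [0.4108, 0.2716, 0.2133]
tool_rot: [0.0, 0.436, 0.9, 0.0]
contact_force: [0.4, -0.3, 0.1]
gripper_width: 1.002
grasp_force: 0.0
tcp [0.411  0.2719 0.2136] tool x angle 128.32 tool y angle 38.32
upright 365 ((412.50140380859375, 268.4138488769531), (7.564307689666748, 69.91189575195312), 38.41748809814453)
```

View pics/w1.png

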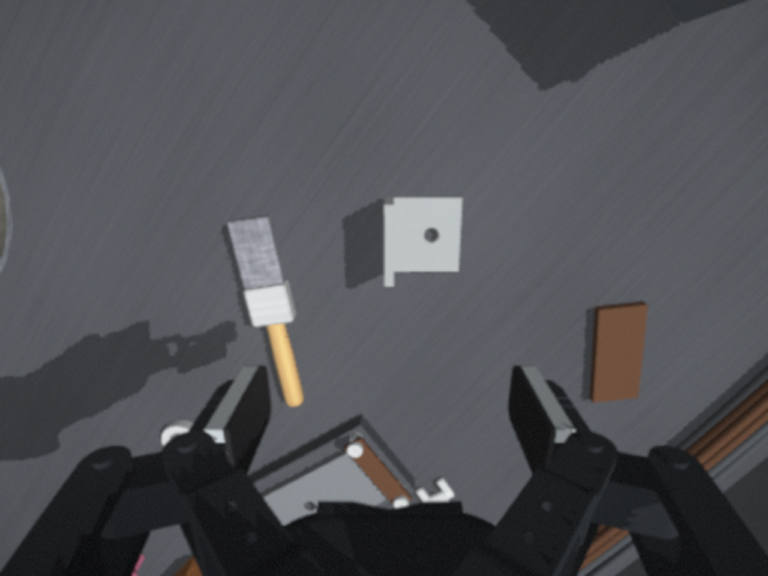

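Wrist view: cleat at (425,240) with its upright on the left at (388,245), and the tool aligned with it to 0.1°. The brush at (270,300) is clear. Descending now.

```bash
python3 -m jog '[[-0.3,-0.1,4,0],[-0.3,-0.1,8,0],[-0.3,-0.1,12,0],[-0.3,-0.1,15,0],[-0.3,-0.1,17,0],[-0.3,-0.1,18.5,0],[-0.3,-0.1,19.3,0],[-0.3,-0.1,19.3,0],[-0.3,-0.1,19.3,0]]' -1 60 && python3 -m jog '[[0,0,0,0],[0,0,0,0],[0,0,0,0],[0,0,0,0],[0,0,0,0],[0,0,0,0],[0,0,0,0],[0,0,0,0],[0,0,0,0],[0,0,0,0],[0,0,0,0],[0,0,0,0],[0,0,0,0],[0,0,0,0]]' 1 60 && python3 -m jog '[[0,0,-2,0],[0,0,-5,0],[0,0,-9,0],[0,0,-10,0],[0,0,-10,0]]'
python3 - <<'E'
from h import *
# jig from bolts in top view (arm may be clear)
import pickle
c=pickle.load(open("c0.pkl","rb"))["top"]
g=cv2.cvtColor(c["pixels"],cv2.COLOR_RGB2GRAY)
P=[]
for u,v in((239.7,177.3),(230.7,206),(300.7,196),(291.3,225.3)):
    u0,v0=int(u)-6,int(v)-6; w=g[v0:v0+13,u0:u0+13].astype(float); w=np.clip(w-175,0,None)
    yy,xx=np.mgrid[:13,:13]; P.append((u0+(w*xx).sum()/w.sum(),v0+(w*yy).sum()/w.sum()))
B=onplane(c,P,.0405);print(np.round(P,1).tolist(),B.round(4).tolist())
m=B.mean(0); print("centre",m.round(4))
d=(B[0]+B[1]-B[2]-B[3])/2; yaw=np.arctan2(d[1],d[0]); print("y axis angle",np.degrees(yaw), "len",np.linalg.norm(d))
e=B[0]-B[1];f=B[2]-B[3];print(np.degrees(np.arctan2(e[1],e[0])),np.degrees(np.arctan2(f[1],f[0])))
hole=np.array([.5313,-.028]); r=hole-m[:2]; Y=np.array([np.cos(yaw),np.sin(yaw)]); Xx=np.array([Y[1],-Y[0]]); print("hole in jig x,y mm",1e3*r@Xx,1e3*r@Y)
o=bot.get_obs();print(o["eef_pos"],o["tool_rot"],o["gripper_width"],o["grasp_force"],o["contact_force"])
E
```

```text
t: 2.37
eef_pos: [0.4125, 0.2685, 0.0203]
tool_rot: [0.0, 0.436, 0.9, 0.0]
contact_force: [0.1, 0.7, 1.2]
gripper_width: 0.999
grasp_force: 0.0
t: 3.53
eef_pos: [0.412, 0.2676, 0.0196]
tool_rot: [-0.0, 0.437, 0.9, -0.0]
contact_force: [-0.2, -0.0, 0.4]
gripper_width: -0.004
grasp_force: 0.0
t: 3.95
eef_pos: [0.4141, 0.2693, 0.1228]
tool_rot: [0.001, 0.437, 0.9, 0.003]
contact_force: [0.5, -0.0, -0.9]
gripper_width: -0.001
grasp_force: 0.0
[[239.6, 176.4], [229.9, 205.2], [300.3, 195.5], [291.2, 224.7]] [[0.6029, 0.0477, 0.0405], [0.519, 0.0754, 0.0405], [0.545, -0.1273, 0.0405], [0.4615, -0.0995, 0.0405]]
centre [ 0.5321 -0.0259  0.0405]
y axis angle 71.72221345035524 len 0.18424513534709028
-18.302781117078034 -18.39935860746219
hole in jig x,y mm -0.1080192768828866 -2.2408074833169476
[0.41411278 0.26925903 0.12277807] [0.00105652 0.43676689 0.89956825 0.00324478] -0.001398233618168513 0.0 [ 0.50892537 -0.02206419 -0.88494935]
```

The gripper shut empty. I'll take another look.

Run:
```python
exec(open("w.py").read().replace("sys.argv[1]",'"w2.png"'))
b=X.reshape(-1,3)
t=b[(b[:,2]>.042)&(b[:,2]<.056)&(np.hypot(b[:,0]-.411,b[:,1]-.27)<.1)]
r=cv2.minAreaRect(t[:,:2].astype(np.float32)*1000);print("upright",len(t),r)
c=bot.read_camera("top");b=cloud(c)[190:270,110:200].reshape(-1,3)
for z0,z1 in((.035,.07),(.004,.014)):
    t=b[(b[:,2]>z0)&(b[:,2]<z1)&(np.hypot(b[:,0]-.43,b[:,1]-.28)<.06)]
    print(z0,len(t),t.mean(0),cv2.minAreaRect(t[:,:2].astype(np.float32)*1000))
```

```text
tcp [0.4128 0.2685 0.1208] tool x angle 128.22 tool y angle 38.22
upright 605 ((412.55499267578125, 268.2792053222656), (7.5340399742126465, 69.58415985107422), 38.243408203125)
0.035 86 [0.41383101 0.26507139 0.04800371] ((413.2009582519531, 266.9371643066406), (8.562135696411133, 63.29175567626953), 38.098594665527344)
0.004 403 [0.44169059 0.28948807 0.00805681] ((435.05474853515625, 272.3905029296875), (107.86336517333984, 92.89096069335938), 33.71645736694336)
```

View pics/w2.png

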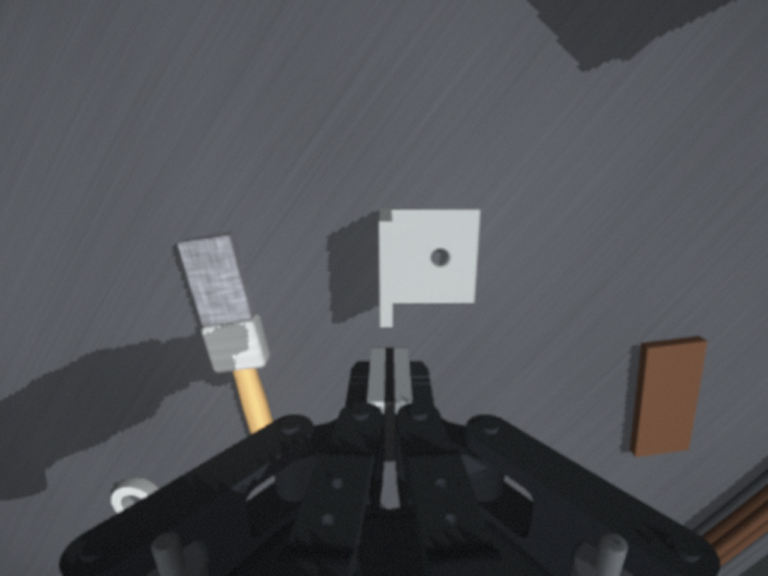

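Run:
```python
from h import *
import pickle
c=pickle.load(open("cw.pkl","rb")); X=cloud(c); o=bot.get_obs()
for u,v in((250,235),(269,235),(250,250),(260,236),(259,265)): print((u,v),X[v,u].round(4),c["depth"][v,u])
T=np.array(c["pose"]);print(T.round(3).tolist())
for p in(o["eef_pos"],o["eef_pos"]+[0,0,-.1],o["eef_pos"]+[0,0,.019]):
    q=(p-T[:3,3])@T[:3,:3]; uv,_=cv2.projectPoints(q.reshape(1,3),np.zeros(3),np.zeros(3),K(c),np.array(c["distortion"])); print(p.round(3),uv.ravel()*1.5)
print(o["eef_pos"],o["tool_rot"],o["q"].round(3))
```

```text
(250, 235) [0.4032 0.2744 0.1698] 0.1509425
(269, 235) [0.4113 0.2805 0.1694] 0.15137744
(250, 250) [0.404  0.2739 0.1835] 0.13820699
(260, 236) [0.4074 0.2777 0.1709] 0.14989763
(259, 265) [0.4071 0.2769 0.1967] 0.12560934
[[0.786, 0.583, 0.205, 0.361], [0.618, -0.745, -0.252, 0.334], [0.006, 0.325, -0.946, 0.304], [0.0, 0.0, 0.0, 1.0]]
[0.412 0.268 0.119] [383.46427499 321.16485562]
[0.412 0.268 0.019] [384.31965478 261.83760129]
[0.412 0.268 0.138] [383.2051391  339.29702708]
[0.41182638 0.26772803 0.11949193] [-6.08648364e-05  4.36577374e-01  8.99666655e-01  3.20947555e-04] [-0.979  0.273  0.324  2.077 -0.12   0.808  0.085]
```

The depth image puts the finger ends about 47 mm above the reported TCP, which explains closing over the cleat's top. I'll measure that offset precisely.

```bash
python3 - <<'E'
from h import *
c=bot.read_camera("wrist");X=cloud(c);o=bot.get_obs();p=o["eef_pos"]; print(p, o["gripper_width"])
R=np.array([-.62,.785]);Y=np.array([.785,.62])
for u in(248,252,267,271):
  for v in range(226,250,2):
    d=X[v,u]-p
    print(u,v,(1e3*np.array([d[:2]@R,d[:2]@Y,d[2]])).round(1),end=' | ')
  print()
E
python3 -m jog '[[0,0,2,0],[0,0,3,0],[0,0,3,0],[0,0,3,0]]' -1 60
python3 - <<'E'
from h import *
c=bot.read_camera("wrist");X=cloud(c);o=bot.get_obs();p=o["eef_pos"]; print(p, o["gripper_width"])
b=X.reshape(-1,3);b=b[(b[:,2]>.07)&(b[:,2]<p[2]+.1)]; d=b-p
R=np.array([-.62,.785]);Y=np.array([.785,.62]); q=1e3*np.c_[d[:,:2]@R,d[:,:2]@Y,d[:,2]]
for s in(q[q[:,1]>0],q[q[:,1]<0]): print(len(s),s[s[:,2].argsort()[:8]].round(1).tolist())
E
```

```text
[0.41132454 0.26728783 0.11873477] -5.1697007624137476e-05
248 226 [ -67.9  -12.9 -119.1] | 248 228 [ -70.2  -12.9 -118.4] | 248 230 [ -73.3  -13.  -119.4] | 248 232 [10.9 -5.6 44.5] | 248 234 [10.6 -5.5 46.3] | 248 236 [10.1 -5.5 47.7] | 248 238 [11.  -5.3 51.4] | 248 240 [10.8 -5.3 53.1] | 248 242 [10.1 -5.3 53.9] | 248 244 [11.1 -5.1 57.7] | 248 246 [10.5 -5.1 58.7] | 248 248 [10.1 -5.  59.8] | 
252 226 [ -68.1   -8.2 -119.6] | 252 228 [ -70.1   -8.2 -118.3] | 252 230 [ -72.6   -8.2 -118. ] | 252 232 [10.8 -3.4 44.4] | 252 234 [10.6 -3.4 46.3] | 252 236 [10.8 -3.3 48.8] | 252 238 [10.9 -3.3 51.1] | 252 240 [10.9 -3.2 53.2] | 252 242 [11.1 -3.2 55.6] | 252 244 [10.8 -3.1 57.2] | 252 246 [11.  -3.1 59.4] | 252 248 [10.6 -3.  60.6] | 
267 226 [ -67.6    9.5 -118.6] | 267 228 [ -70.2    9.5 -118.5] | 267 230 [ -72.7    9.5 -118.1] | 267 232 [11.   4.7 44.8] | 267 234 [10.3  4.7 45.8] | 267 236 [10.5  4.6 48.3] | 267 238 [10.4  4.6 50.3] | 267 240 [11.   4.5 53.4] | 267 242 [11.   4.5 55.4] | 267 244 [10.6  4.4 56.8] | 267 246 [10.6  4.4 58.7] | 267 248 [10.6  4.3 60.7] | 
271 226 [ -6
[... 168 characters left out ...]
271 238 [11.1  6.6 51.6] | 271 240 [10.4  6.6 52.5] | 271 242 [ 9.6  6.6 53.1] | 271 244 [10.8  6.4 57.1] | 271 246 [11.   6.3 59.5] | 271 248 [10.   6.3 59.6] | 
t: 4.43
eef_pos: [0.411, 0.2666, 0.0882]
tool_rot: [-0.001, 0.437, 0.9, -0.002]
contact_force: [-0.3, -0.6, 0.6]
gripper_width: 0.559
grasp_force: 0.0
[0.41167168 0.26710512 0.08897713] 0.6513674232373217
5317 [[-6.4, 23.7, 39.7], [6.3, 23.6, 40.2], [-5.3, 23.6, 40.4], [-6.5, 23.6, 40.6], [-3.7, 23.5, 40.8], [-7.4, 23.6, 41.2], [5.6, 23.5, 41.3], [6.3, 23.4, 41.3]]
5234 [[-4.1, -25.1, 40.2], [-4.7, -25.1, 40.4], [5.1, -25.1, 40.5], [6.5, -25.0, 40.7], [-5.0, -25.0, 40.8], [4.8, -25.0, 41.1], [-5.5, -25.0, 41.1], [3.7, -25.0, 41.4]]
```

```bash
python3 -m jog '[[0,0.1,3,0],[0,0.1,6,0],[0,0.1,8,0],[0,0.1,9,0],[0,0.1,9.5,0],[0,0.1,10,0],[0,0.1,10.5,0],[0,0.1,11,0],[0,0.1,11,0],[0,0.1,11,0]]' -1 60 && python3 -m jog '[[0,0,0,0],[0,0,0,0],[0,0,0,0],[0,0,0,0],[0,0,0,0],[0,0,0,0],[0,0,0,0],[0,0,0,0],[0,0,0,0],[0,0,0,0],[0,0,0,0],[0,0,0,0],[0,0,0,0],[0,0,0,0]]' 1 60
```

```text
t: 5.32
eef_pos: [0.413, 0.2684, -0.0201]
tool_rot: [0.0, 0.437, 0.9, 0.0]
contact_force: [0.6, 0.0, 0.2]
gripper_width: 1.0
grasp_force: 0.0
t: 6.48
eef_pos: [0.4131, 0.2684, -0.0202]
tool_rot: [0.0, 0.437, 0.9, 0.0]
contact_force: [-0.5, -0.1, 4.3]
gripper_width: 0.083
grasp_force: 59.8
```

Gripped (60 N, opening 0.083). Lifting, carrying to the jig and turning square.

```bash
python3 -m jog '[[0,0,-2,0],[0,0,-5,0],[0,0,-9,0],[0,0,-12,0],[-27.3,-11.1,-12,0.986],[-27.3,-11.1,-12,0.986],[-27.3,-11.1,-12,0.986],[-27.3,-11.1,-12,0.986],[-27.3,-11.1,-12,0.986],[-27.3,-11.1,-12,0.986],[-27.3,-11.1,-12,0.986],[-27.3,-11.1,-12,0.986],[-27.3,-11.1,-12,0.986],[-27.3,-11.1,-12,0.986],[-27.3,-11.1,-12,0.986],[-27.3,-11.1,-12,0.986],[-27.3,-11.1,-12,0.986],[-27.3,-11.1,-12,0.986]]'
python3 - <<'E'
exec(open("w.py").read().replace("sys.argv[1]",'"w3.png"'))
print(o["grasp_force"],o["contact_force"])
E
```

```text
t: 7.98
eef_pos: [0.4943, -0.0139, 0.0995]
tool_rot: [-0.0, 0.81, 0.587, -0.0]
contact_force: [-1.2, -0.0, -4.3]
gripper_width: 0.084
grasp_force: 59.5
tcp [ 0.4943 -0.0141  0.0996] tool x angle 71.84 tool y angle -18.16
59.50939357280731 [ 0.28748449  0.1228699  -3.2321045 ]
```

View pics/w3.png

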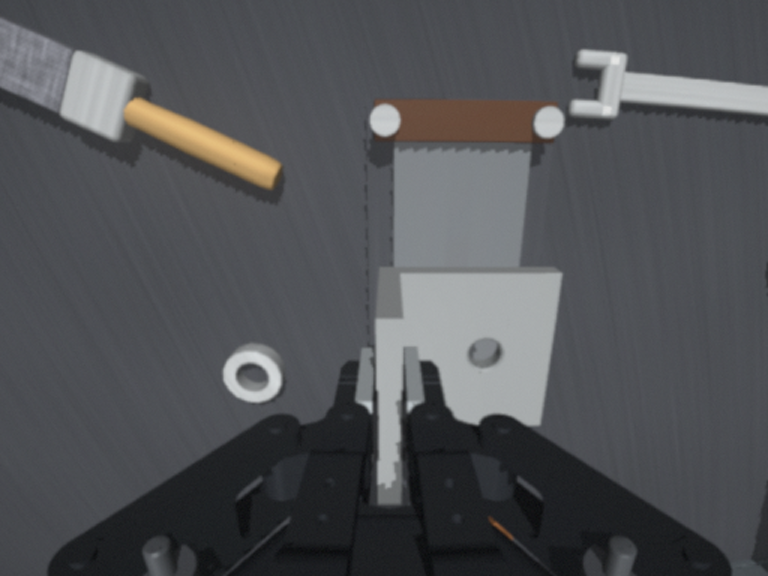

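Wrist view: the cleat is held square over the jig, its hole at (485,353). Checking the hole's world position before lowering.

Run:
```python
from h import *
import pickle
c=pickle.load(open("cw.pkl","rb"))
g=cv2.cvtColor(c["pixels"],cv2.COLOR_RGB2GRAY)[220:250,308:338]
m=(cv2.resize(g,None,fx=4,fy=4,interpolation=cv2.INTER_CUBIC)<160).astype(np.uint8)
k,l,s,ce=cv2.connectedComponentsWithStats(m)
X=cloud(c); z=np.median(X[200:215,290:350,2]); print("flat z",z)
for i in range(1,k):
    if s[i,4]>100:
        uv=(ce[i]+.5)/4-.5+[308,220]; print(s[i],uv,onplane(c,[uv],z))
```

```text
flat z 0.12769653427028854
[  11   18  103   87 6890] [323.11516691 234.97848331] [[ 0.53150999 -0.02560522  0.12769653]]
```

```bash
python3 -m jog '[[-0.2,0,3,0],[-0.2,0,6,0],[-0.2,0,7.5,0],[-0.2,0,8.2,0],[-0.2,0,8.6,0],[-0.2,0,8.8,0],[-0.2,0,8.9,0],[-0.2,0,8.9,0]]' && python3 -m jog '[[0,0,0.05,0],[0,0,0.1,0],[0,0,0.1,0]]'
```

```text
t: 8.7
eef_pos: [0.4947, -0.0167, 0.0113]
tool_rot: [0.0, 0.81, 0.586, 0.001]
contact_force: [-0.7, 1.0, -4.7]
gripper_width: 0.078
grasp_force: 59.6
t: 8.95
eef_pos: [0.4942, -0.0167, 0.01]
tool_rot: [0.0, 0.81, 0.586, 0.0]
contact_force: [-0.6, -0.4, -3.9]
gripper_width: 0.083
grasp_force: 59.6
```

```bash
python3 -m jog '[[0,0,0.05,0],[0,0,0.1,0],[0,0,0.1,0]]'; python3 -m jog '[[0,0,0,0],[0,0,0,0],[0,0,0,0],[0,0,0,0],[0,0,0,0],[0,0,0,0],[0,0,0,0],[0,0,0,0]]' -1; python3 -m jog '[[0,0,-3,0],[0,0,-7,0],[0,0,-11,0],[0,0,-14,0],[0,0,-14,0],[0,0,-14,0]]'
python3 - <<'E'
from h import *
import pickle
for n in("wrist","top"):
    c=bot.read_camera(n); pickle.dump(c,open(n+"1.pkl","wb"));X=cloud(c);b=X.reshape(-1,3)
    r=np.hypot(b[:,0]-.5,b[:,1]+.018)<.12
    t=b[r&(b[:,2]>.07)&(b[:,2]<.086)]; f=b[(np.hypot(b[:,0]-.533,b[:,1]+.027)<.03)&(b[:,2]<.045)]
    print(n,len(t),cv2.minAreaRect(t[:,:2].astype(np.float32)*1000) if len(t) else "", "flat z",np.median(f[:,2]) if len(f) else "")
    T=np.array(c["pose"]); q=(np.array([.5315,-.0275,.038])-T[:3,3])@T[:3,:3]
    uv=cv2.projectPoints(q.reshape(1,3),np.zeros(3),np.zeros(3),K(c),np.array(c["distortion"]))[0].ravel()
    u0,v0=int(uv[0])-9,int(uv[1])-9
    if not(0<u0<490 and 0<v0<360): continue
    g=cv2.cvtColor(c["pixels"],cv2.COLOR_RGB2GRAY)[v0:v0+19,u0:u0+19]; thr=(int(g.min())+int(np.median(g)))/2
    m=(cv2.resize(g,None,fx=4,fy=4,interpolation=cv2.INTER_CUBIC)<thr).astype(np.uint8)
    k,l,s,ce=cv2.connectedComponentsWithStats(m)
    for i in range(1,k):
        if s[i,4]>60: w=(ce[i]+.5)/4-.5+[u0,v0]; print(s[i],w.round(1),onplane(c,[w],.038)[0].round(4))
c=pickle.load(open("wrist1.pkl","rb")); o=bot.get_obs(); print(o["eef_pos"],o["contact_force"],o["t"])
E
```

```text
t: 9.2
eef_pos: [0.4941, -0.0166, 0.0097]
tool_rot: [-0.0, 0.811, 0.586, 0.001]
contact_force: [-4.6, 1.1, 12.3]
gripper_width: 0.086
grasp_force: 62.2
t: 9.87
eef_pos: [0.4939, -0.0168, 0.0086]
tool_rot: [-0.0, 0.81, 0.586, -0.0]
contact_force: [-0.4, -0.3, 0.6]
gripper_width: 0.999
grasp_force: 0.0
t: 10.37
eef_pos: [0.4951, -0.0164, 0.1502]
tool_rot: [0.0, 0.81, 0.586, 0.002]
contact_force: [-0.5, 0.5, -1.5]
gripper_width: 1.0
grasp_force: 0.0
wrist 627 ((494.0399475097656, -16.593994140625), (69.85006713867188, 7.593827247619629), 71.85121154785156) flat z 0.03800321825667219
[  14   21   48   41 1497] [294.3 171.9] [ 0.5314 -0.0278  0.038 ]
top 0  flat z 
[ 45  25  19  51 421] [268.8 204.8] [ 0.5193 -0.0364  0.038 ]
[ 0.49313676 -0.01654436  0.14794427] [1.46063054 0.16262526 0.0784    ] 10.4667
```

The cleat lies flat on the plate (top at z=0.038) with its hole at (0.5314,-0.0278), over the plate's hole. Next, hover over the pin.

```bash
python3 -m jog '[[-27.2,8.8,-2,-0.28],[-27.2,8.8,-2,-0.28],[-27.2,8.8,-2,-0.28],[-27.2,8.8,-2,-0.28],[-27.2,8.8,-2,-0.28],[-27.2,8.8,-2,-0.28],[-27.2,8.8,-2,-0.28],[-27.2,8.8,-2,-0.28],[-27.2,8.8,-2,-0.28],[-27.2,8.8,-2,-0.28],[-27.2,8.8,-2,-0.28]]' -1
python3 - <<'E'
exec(open("w.py").read().replace("sys.argv[1]",'"w4.png"'))
b=X.reshape(-1,3); r=np.hypot(b[:,0]-.494,b[:,1]+.303)<.035
t=b[r&(b[:,2]>.09)&(b[:,2]<.102)]
R=cv2.minAreaRect(t[:,:2].astype(np.float32)*1000);print("pin top",len(t),t.mean(0),R)
t=b[r&(b[:,2]>.0435)&(b[:,2]<.0485)];print("collar",len(t),cv2.minAreaRect(t[:,:2].astype(np.float32)*1000))
r=(abs(b[:,0]-.494)<.06)&(abs(b[:,1]+.303)<.12); t=b[r&(b[:,2]>.036)&(b[:,2]<.043)];print("rack",len(t),cv2.minAreaRect(t[:,:2].astype(np.float32)*1000))
# heights near (look-alikes)
for nm,y0,y1 in(("L",-.25,-.15),("R",-.45,-.35)): pass
E
```

```text
t: 11.38
eef_pos: [0.4919, -0.3006, 0.1672]
tool_rot: [-0.001, 0.72, 0.694, -0.0]
contact_force: [0.2, 1.4, -0.6]
gripper_width: 1.001
grasp_force: 0.0
tcp [ 0.4922 -0.3004  0.1675] tool x angle 87.92 tool y angle -2.08
pin top 296 [ 0.49566527 -0.30281092  0.09576502] ((495.7752380371094, -303.9224548339844), (15.889904975891113, 16.63678550720215), 4.545307636260986)
collar 166 ((495.7269287109375, -301.2710266113281), (20.859376907348633, 24.663890838623047), 85.83854675292969)
rack 3847 ((475.6950988769531, -303.1872863769531), (159.21583557128906, 84.27843475341797), 87.94893646240234)
```

View pics/w4.png

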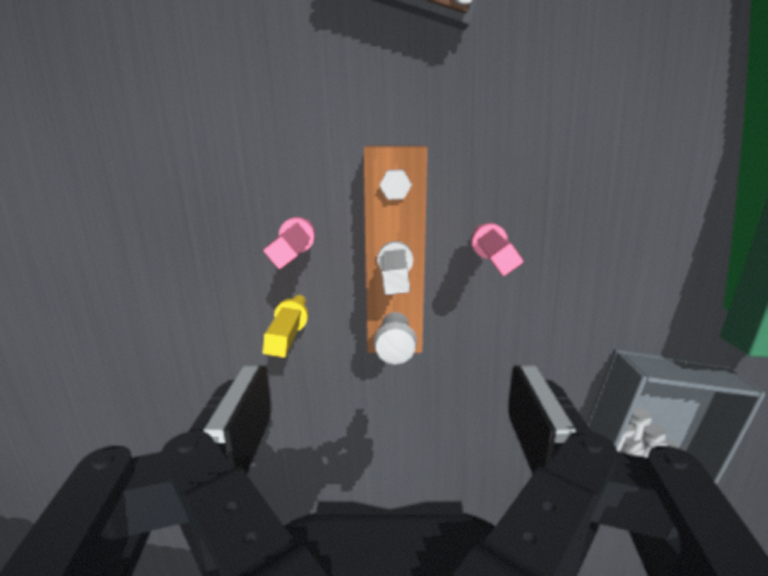

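Wrist view (1.5x): pin grip top at (395,278), bolt at (396,184), punch at (395,340). The pink look-alikes at (283,250) and (505,258) sit close on both sides, so I'll go in with the fingers half open and turned 0.115 rad to match the grip.

```bash
python3 -m jog '[[-0.3,0.4,2,-0.115],[-0.3,0.4,4,-0.115],[-0.3,0.4,4,-0.115],[-0.3,0.4,4,-0.115],[-0.3,0.4,4,-0.115],[-0.3,0.4,4,-0.115]]' 0 60 && python3 -m jog '[[0,0,3,0],[0,0,6,0],[0,0,8.5,0],[0,0,10,0],[0,0,11,0],[0,0,11.3,0],[0,0,11.3,0],[0,0,11.3,0]]'
```

```text
t: 11.93
eef_pos: [0.4968, -0.3057, 0.1297]
tool_rot: [0.001, 0.68, 0.734, 0.0]
contact_force: [0.1, -0.2, 0.3]
gripper_width: 0.5
grasp_force: 0.0
t: 12.6
eef_pos: [0.4968, -0.3064, 0.0168]
tool_rot: [0.001, 0.68, 0.733, 0.0]
contact_force: [-0.2, -0.3, 0.2]
gripper_width: 0.498
grasp_force: 0.0
```

```bash
python3 -m jog '[[0.25,-0.1,0.1,0],[0.25,-0.1,0.1,0],[0.25,-0.1,0.1,0],[0.25,-0.1,0.1,0],[0.25,-0.1,0.1,0],[0.25,-0.1,0.1,0],[0.25,-0.1,0.1,0],[0.25,-0.1,0.1,0],[0.25,-0.1,0.1,0],[0.25,-0.1,0.1,0],[0.25,-0.1,0.1,0],[0.25,-0.1,0.1,0]]' 1 80 && python3 -m jog '[[0,0,-1,0],[0,0,-3,0],[0,0,-6,0],[0,0,-10,0],[0,0,-12,0],[0,0,-12,0],[0,0,-12,0]]'
python3 -c "
from h import *
o=bot.get_obs();print(o['q'].round(3))"
```

```text
t: 13.6
eef_pos: [0.4953, -0.3033, 0.0155]
tool_rot: [0.0, 0.68, 0.733, 0.001]
contact_force: [-0.9, 2.2, 7.6]
gripper_width: 0.178
grasp_force: 78.0
t: 14.18
eef_pos: [0.4954, -0.3036, 0.1359]
tool_rot: [0.001, 0.68, 0.733, 0.001]
contact_force: [0.5, -0.1, -2.4]
gripper_width: 0.173
grasp_force: 78.4
[-0.052  0.445  0.651  1.877 -0.333  0.927  0.831]
```

Pin gripped and clear of the rack. Carrying it over the cleat's hole, turned so the fingers close along the jig's y.

```bash
python3 -m jog '[[27.2,5.7,0,-1.176],[27.2,5.7,0,-1.176],[27.2,5.7,0,-1.176],[27.2,5.7,0,-1.176],[27.2,5.7,0,-1.176],[27.2,5.7,0,-1.176],[27.2,5.7,0,-1.176],[27.2,5.7,0,-1.176],[27.2,5.7,0,-1.176],[27.2,5.7,0,-1.176],[27.2,5.7,0,-1.176],[27.2,5.7,0,-1.176],[27.2,5.7,0,-1.176],[27.2,5.7,0,-1.176],[27.2,5.7,0,-1.176]]'
python3 - <<'E'
exec(open("w.py").read().replace("sys.argv[1]",'"w5.png"'))
print(o["q"].round(2),o["contact_force"],o["grasp_force"])
s=bot.read_camera("scene");pickle.dump(s,open("s5.pkl","wb"));t=bot.read_camera("top");pickle.dump(t,open("t5.pkl","wb"))
def crop(c,p,h=45,k=4):
    T=np.array(c["pose"]);q=(np.array(p)-T[:3,3])@T[:3,:3]
    u,v=cv2.projectPoints(q.reshape(1,3),np.zeros(3),np.zeros(3),K(c),np.array(c["distortion"]))[0].ravel();u0,v0=max(0,int(u)-h),max(0,int(v)-h)
    print(u0,v0); return cv2.resize(c["pixels"][v0:v0+2*h,u0:u0+2*h],(2*h*k,2*h*k),interpolation=cv2.INTER_CUBIC)
a=np.hstack([crop(s,[.5314,-.0278,.09]),crop(c,[.5314,-.0278,.1])])
cv2.imwrite("pics/ins.png",a[:,:,::-1])
E
```

```text
t: 15.43
eef_pos: [0.5308, -0.028, 0.1343]
tool_rot: [-0.0, 0.159, 0.987, -0.0]
contact_force: [-1.5, 0.2, -1.7]
gripper_width: 0.174
grasp_force: 78.3
tcp [ 0.5309 -0.028   0.1344] tool x angle 161.69 tool y angle 71.69
[-0.34  0.32  0.34  1.97 -0.14  0.87  1.32] [-0.00228212 -0.9748187  -1.52174526] 78.29380989074707
205 133
215 154
```

View pics/ins.png

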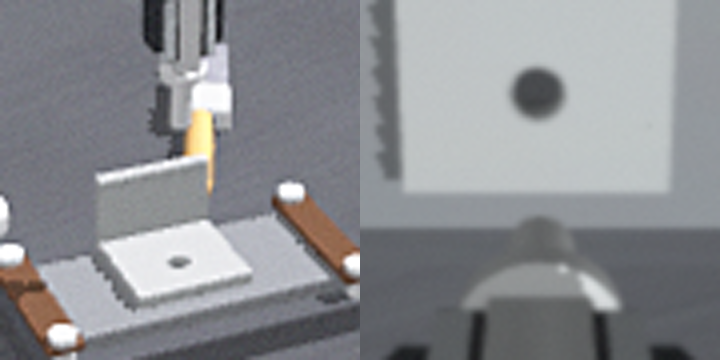

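Left (scene crop): the pin hangs above the cleat. Right (wrist crop): the cleat hole is at (537,93) and the pin tip at (541,222), nearly in line. I'll compute the remaining offset.

Run:
```python
from h import *
import pickle
c=pickle.load(open("cw.pkl","rb"));X=cloud(c)
g=cv2.cvtColor(c["pixels"],cv2.COLOR_RGB2GRAY)[165:190,247:272]; thr=(int(g.min())+int(np.median(g)))/2
m=(cv2.resize(g,None,fx=4,fy=4,interpolation=cv2.INTER_CUBIC)<thr).astype(np.uint8)
k,l,s,ce=cv2.connectedComponentsWithStats(m)
for i in range(1,k):
    if s[i,4]>200: w=(ce[i]+.5)/4-.5+[247,165]; H=onplane(c,[w],.038)[0]; print(s[i],w,"hole",H.round(4))
p=np.array([.5309,-.028,.1344]);a=np.radians(161.69);tx=np.array([np.cos(a),np.sin(a)]);ty=np.array([-tx[1],tx[0]])*-1
print("hole in tool mm",1e3*(H[:2]-p[:2])@tx,1e3*(H[:2]-p[:2])@ty)
b=X[200:240,240:285].reshape(-1,3); d=b-p; q=1e3*np.c_[d[:,:2]@tx,d[:,:2]@ty,d[:,2]]
for z in np.arange(-8,34,3):
    r=q[(q[:,2]>=z)&(q[:,2]<z+3)&(abs(q[:,0])<20)]
    if len(r)>3: print(z,len(r),"y",r[:,1].min().round(1),r[:,1].max().round(1),"xmax",r[:,0].max().round(1))
```

```text
[  25   25   50   49 1937] [258.91991482 176.82079246] hole [ 0.5306 -0.0287  0.038 ]
hole in tool mm 0.03350111990011781 -0.6981167712669286
-5 16 y -5.5 5.9 xmax 5.6
-2 29 y -5.5 5.8 xmax 5.6
1 24 y -5.3 5.0 xmax 5.5
4 25 y -4.6 5.0 xmax 5.7
7 14 y -3.2 2.8 xmax 6.2
22 10 y -7.8 11.8 xmax 12.0
25 83 y -12.1 12.4 xmax 12.8
28 266 y -11.9 11.5 xmax 12.7
31 103 y -11.1 11.3 xmax 12.5
```

```bash
python3 -m jog '[[0,-0.1,3,0],[0,-0.1,6,0],[0,-0.1,8,0],[0,-0.1,8.7,0],[0,-0.1,8.7,0],[0,-0.1,8.7,0]]'; for i in 1; do python3 -m jog '[[0,0,0.1,0],[0,0,0.2,0],[0,0,0.3,0],[0,0,0.4,0],[0,0,0.5,0],[0,0,0.5,0]]';done
```

```text
t: 16.08
eef_pos: [0.5312, -0.029, 0.0481]
tool_rot: [0.0, 0.159, 0.987, -0.0]
contact_force: [0.6, -0.1, -1.1]
gripper_width: 0.175
grasp_force: 78.4
t: 16.58
eef_pos: [0.5306, -0.0288, 0.0426]
tool_rot: [0.0, 0.159, 0.987, 0.0]
contact_force: [-0.4, -0.9, -1.3]
gripper_width: 0.177
grasp_force: 78.4
```

```bash
python3 -m jog '[[0,0,0.1,0],[0,0,0.2,0],[0,0,0.3,0],[0,0,0.4,0],[0,0,0.4,0]]'; python3 -m jog '[[0,0,0.05,0],[0,0,0.1,0],[0,0,0.15,0],[0,0,0.2,0],[0,0,0.2,0]]'
```

```text
t: 17.0
eef_pos: [0.5305, -0.0288, 0.0383]
tool_rot: [-0.0, 0.159, 0.987, -0.0]
contact_force: [0.2, -0.3, -1.5]
gripper_width: 0.176
grasp_force: 78.4
t: 17.42
eef_pos: [0.5306, -0.0289, 0.0365]
tool_rot: [-0.0, 0.159, 0.987, -0.0]
contact_force: [-0.3, -0.1, -2.2]
gripper_width: 0.175
grasp_force: 78.4
```

In the cleat's hole without contact (tip about 31 mm up). Feeling onto the plate.

```bash
python3 -m jog '[[0,0,0.05,0],[0,0,0.1,0],[0,0,0.1,0]]'; python3 -m jog '[[0,0,0.05,0],[0,0,0.1,0],[0,0,0.1,0]]'
```

```text
t: 17.67
eef_pos: [0.5307, -0.0289, 0.0355]
tool_rot: [-0.0, 0.159, 0.987, -0.0]
contact_force: [-0.2, 0.3, -1.7]
gripper_width: 0.175
grasp_force: 78.4
t: 17.92
eef_pos: [0.5309, -0.0289, 0.0346]
tool_rot: [0.0, 0.159, 0.987, 0.0]
contact_force: [0.8, -0.3, -1.6]
gripper_width: 0.175
grasp_force: 78.4
```

```bash
python3 -m jog '[[0,0,0.05,0],[0,0,0.1,0],[0,0,0.1,0]]'; python3 -m jog '[[0,0,0.05,0],[0,0,0.1,0],[0,0,0.1,0]]'
```

```text
t: 18.17
eef_pos: [0.5309, -0.0288, 0.0336]
tool_rot: [0.0, 0.159, 0.987, 0.0]
contact_force: [1.6, 0.5, -1.2]
gripper_width: 0.176
grasp_force: 78.4
t: 18.42
eef_pos: [0.5309, -0.0288, 0.0326]
tool_rot: [0.0, 0.159, 0.987, 0.0]
contact_force: [0.8, 0.4, -1.8]
gripper_width: 0.175
grasp_force: 78.4
```

No resistance with the tip at about 27 mm, so it has entered the plate. Continuing down gently.

```bash
python3 -m jog '[[0,0,0.1,0],[0,0,0.2,0],[0,0,0.3,0],[0,0,0.4,0],[0,0,0.5,0],[0,0,0.5,0]]'; python3 -m jog '[[0,0,0.1,0],[0,0,0.2,0],[0,0,0.3,0],[0,0,0.4,0],[0,0,0.5,0],[0,0,0.6,0],[0,0,0.6,0]]'
```

```text
t: 18.92
eef_pos: [0.5309, -0.0288, 0.0274]
tool_rot: [0.0, 0.159, 0.987, 0.0]
contact_force: [1.4, 0.3, -3.0]
gripper_width: 0.173
grasp_force: 78.3
t: 19.5
eef_pos: [0.5309, -0.0288, 0.0215]
tool_rot: [0.0, 0.159, 0.987, 0.0]
contact_force: [2.5, -0.1, -2.2]
gripper_width: 0.176
grasp_force: 78.3
```

```bash
python3 -m jog '[[0,0,0.1,0],[0,0,0.2,0],[0,0,0.3,0],[0,0,0.4,0],[0,0,0.5,0],[0,0,0.5,0]]'
```

```text
t: 20.0
eef_pos: [0.5309, -0.0288, 0.0164]
tool_rot: [0.0, 0.159, 0.987, 0.0]
contact_force: [3.3, 0.7, -3.3]
gripper_width: 0.171
grasp_force: 78.4
```

```bash
python3 -m jog '[[-0.03,0,0.1,0],[-0.03,0,0.2,0],[-0.03,0,0.2,0]]'; python3 -m jog '[[0,0,0.05,0],[0,0,0.1,0],[0,0,0.1,0]]'
```

```text
t: 20.25
eef_pos: [0.5309, -0.0289, 0.0144]
tool_rot: [-0.0, 0.159, 0.987, 0.0]
contact_force: [3.1, 0.6, -2.2]
gripper_width: 0.173
grasp_force: 78.4
t: 20.5
eef_pos: [0.5309, -0.0289, 0.0135]
tool_rot: [-0.0, 0.159, 0.987, 0.0]
contact_force: [2.9, 0.4, -1.5]
gripper_width: 0.179
grasp_force: 78.6
```

```bash
python3 -m jog '[[0,0,0.05,0],[0,0,0.05,0]]'; python3 -m jog '[[0,0,0.03,0],[0,0,0.03,0]]'
```

```text
t: 20.67
eef_pos: [0.531, -0.0289, 0.0135]
tool_rot: [-0.0, 0.159, 0.987, 0.0]
contact_force: [1.4, -0.1, 4.7]
gripper_width: 0.176
grasp_force: 79.5
t: 20.83
eef_pos: [0.531, -0.0289, 0.0135]
tool_rot: [-0.0, 0.159, 0.987, 0.0]
contact_force: [-0.4, 0.9, 8.2]
gripper_width: 0.179
grasp_force: 80.0
```

The collar is seated (8 N, at the expected height). Releasing and backing off.

```bash
python3 -m jog '[[0,0,-0.05,0],[0,0,-0.05,0],[0,0,-0.05,0],[0,0,-0.05,0],[0,0,-0.05,0],[0,0,-0.05,0],[0,0,-0.05,0],[0,0,-0.05,0]]' 0; python3 -m jog '[[0,0,-2,0],[0,0,-5,0],[0,0,-9,0],[0,0,-13,0],[0,0,-15,0],[0,0,-15,0],[0,0,-15,0]]'
python3 - <<'E'
exec(open("w.py").read().replace("sys.argv[1]",'"w6.png"'))
b=X.reshape(-1,3); r=np.hypot(b[:,0]-.531,b[:,1]+.029)<.03
t=b[r&(b[:,2]>.088)&(b[:,2]<.105)]; print("grip top",len(t),t.mean(0) if len(t) else "")
t=b[r&(b[:,2]>.041)&(b[:,2]<.049)]; print("collar",len(t),np.median(t,0) if len(t) else "")
t=b[r&(b[:,2]>.034)&(b[:,2]<.041)]; print("flat",np.median(t[:,2]))
s=bot.read_camera("scene");save(s,"s6.png",(190,130,320,260),4)
E
```

```text
t: 21.5
eef_pos: [0.5309, -0.0289, 0.0132]
tool_rot: [-0.0, 0.159, 0.987, -0.0]
contact_force: [-0.5, 0.1, -0.5]
gripper_width: 0.497
grasp_force: 0.0
t: 22.08
eef_pos: [0.5317, -0.0288, 0.1644]
tool_rot: [0.001, 0.159, 0.987, 0.001]
contact_force: [-0.5, 1.8, -1.0]
gripper_width: 0.499
grasp_force: 0.0
tcp [ 0.5306 -0.0288  0.163 ] tool x angle 161.75 tool y angle 71.75
grip top 304 [ 0.53065572 -0.02884305  0.093663  ]
collar 171 [ 0.52470301 -0.02558893  0.04409921]
flat 0.038039717153463354
```

View pics/s6.png

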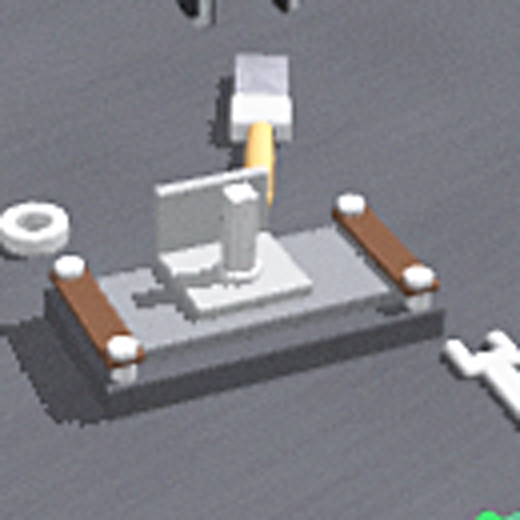

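The pin stands upright at (240,230) in the crop, its collar home on the flat cleat: grip top at z=0.094 and collar top at 0.044, as expected. The gripper is clear, so I'm handing in.

```bash
python3 -c "
from station import bot
print(bot.hand_in())"
```

```text
the job is handed in; nothing more can be done
None
```

The job is handed in: the cleat lies flat and square on the clamped plate, and the pin stands through the cleat and plate with its collar fully home and let go, after about 22 of the 72 s and with no more than about 8 N read at the tool during the push; no verdict was printed.

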